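# Pack the wagon project box at the end of a modelling session

### The arm

A 7-joint arm with a two-finger parallel gripper is mounted at the origin on the work surface. World frame = base frame: x ahead of the robot, y to its left, z up, the work surface at z = 0. Lengths are in mm, angles in rad, forces in N, time in s.
With the tool pointing down it reaches from about 425 to 875 mm from the base axis. Payload 8.4 kg.
Tool frame: the origin (TCP) lies midway between the tips of the shut fingers; the grasp point (between the pads) lies 19 mm behind it (grip_depth is the distance from the TCP to the grasp point, in mm); z points along the fingers, y is the line along which they close (so a half turn about z gives the same grasp; the last joint's range is limited). The gripper opens to 85 mm and grips with 20 to 120 N. Pads are 22 mm wide; open, the fingers measure 114 mm over their backs; the gripper's body (76 mm by 85 mm) begins 54 mm behind the grasp point. The pads swing forward as they close: fully open they stand 13 mm farther back than shut.
Start: joints at [1.121, 0.333, 0.04, 1.465, -0.013, 1.343, -0.059], TCP at [223.348, -610.393, 231.308] pointing down, gripper open.
Joint ranges: [-2.58, 2.58], [-0.38, 2.09], [-1.3, 1.39], [0.25, 2.4], [-1.5, 4.64], [0.08, 2.09], [-2.65, 2.65]. Speed limits (rad/s): [2.22, 2.22, 2.79, 2.79, 3.14, 3.14, 3.14].

### API

Orientations are given as a 3x3 rotation matrix whose columns are the frame's x, y, z axes.
In Python, from plant import observe, grab_frame, finish_job, grip_depth gives the robot as it stands. The module is installed in compiled form; this text tells all that it offers.
- The arm moves only by the tool drive_tool, never from a script. Its argument "targets" is a list that holds one entry, the list of rows, each a list of 7 numbers: the shift along the tool's x, y, z in mm, then the turn, a rotation vector about the tool's x, y, z in rad, then the opening, from 0 (shut) to 1 (fully open). A call has 1 to 20 rows; each row shifts and turns the commanded pose from where the row before left it, along the tool's axes as they then stand; what a row does not reach is not made up. A row lasts 1/12 s, in which the tool goes at most 41.7 mm and 7.16 degrees, less where a joint would pass 70% of its speed; a pose out of reach is approached as far as the arm can. A call is refused whole if a number of a shift passes 41.7 or a number of a turn 0.125, either way. A call with a gripper value outside its range is refused whole. The fingers move at their own pace and stop on an object; the grip force is fixed at half the most. Time passes only in rows, so rows that do not move let the fingers close. It gives the time, the measured TCP pose, the force, the opening and the grip force at its end, in the units of the state.
- observe(): the state, without advancing time (a new reading comes with each control period).
- grab_frame(name): name is "scene" or "top" or "wrist"; returns a dict with "image" (400x640x3 uint8, red, green, blue), "camera_matrix" (3x3 intrinsics, pixels), "R" (3x3) and "t" (3): a world point X has camera coordinates R X + t. Camera axes: x right, y down, z forward; pixel columns grow to the right and rows downward; lengths in mm; the calibration is good to about 2 mm. The wrist camera is an equidistant fisheye: a pixel r from the principal point sees the ray r / f radians off the axis. A picture is of the moment at which its call begins. There is no depth.
- finish_job(): hands the job in; it is judged then, once.
The state is a dict: "clock": time; "joint_positions": joint angles; "qvel": joint speeds; "effort": joint torques, N m; "tool_pos": TCP position; "eef_rot": TCP orientation; "ft_force": force on the tool from outside, world axes, zero at the start; "torque": the same for the moment, N m; "finger_gap": opening from 0.0 (shut) to 1.0 (fully open); "grip_force": force on a finger pad.
Only numpy, scipy, OpenCV 4.12 (cv2) and the standard library are available. Lean on these libraries where they do the work, as an engineer would, in place of code of your own. Each camera call takes 0.05 s, during which the arm holds its last target. There are 200 camera calls.

### The job

Pack up the wagon project: stand the cement bottle and the yellow filler tin upright on the floor of the box's bottle bay with the grey paint jar that is already there (all three just fit in one row, so slide the jar along if it is in the way), and seat the grey wagon, right way up, flat and square on the floor of the wagon bay. Set everything down, do not drop it, and leave the red paint jar, the sprue and the craft knife where they lie.

Things in the scene. Friction and masses are not known exactly. Their poses are not given: they have to be found in the camera images.
- box: Shallow open plywood box, fixed, 158 (x) x 160 (y) x 30 mm high, on the green mat (its top 3 mm above the work surface). Origin: centre of the underside. Walls 6 mm, floor 4 mm, so it is 26 mm deep and the contents stand proud. Along x: bottle bay (60 mm, -x side, near the robot), a file slot between two 5 mm dividers (26 mm in all, tops 28 mm above the underside), wagon bay (60 mm, +x side).
- bottle_bay (a point): Centre of the bottle bay's floor, 7 mm above the work surface, axes as the box's; dark blue felt. The bay is 60 mm along x and 148 mm along y; its rim is 26 mm above this point. Three items stand in a row along y: 46 mm (jar) + 40 mm (bottle, short side along the row) + 54 mm (tin) leave 8 mm to spare in all.
- wagon_bay (a point): Centre of the wagon bay's floor, 7 mm above the work surface, axes as the box's; 60 mm along x, 148 mm along y. From the middle of each end wall a dark wooden tongue, 20 mm wide (x), 12 mm long (y), 22 mm high, reaches in between the wagon's buffers. The seated wagon has its origin here, its y along the bay's y, either end first, with about 3 mm play all round.
- wagon: Grey model of an open plank-sided goods wagon without wheels, 0.12 kg, hollow with rigid 3 mm walls, upright on the mat. Body 54 mm wide (x), 118 long (y), 50 high; at each end two buffers (13 mm across, centres 8.5 mm above the underside, 20 mm either side of the middle) stick out 12 mm: 142 mm over all. Origin: centre of the underside. Grip it across the 54 mm width.
- cement_bottle: Upright off-white rectangular bottle of cement with blue label and black round cap, about 0.09 kg. Its body is 46 mm (x) by 40 mm (y) by 50 mm high; the cap (26 mm across) reaches to 68 mm. Origin: centre of its underside, z up.
- filler_tin: Upright yellow round tin with aluminium-coloured lid, 54 mm across, 54 mm high, about 0.16 kg. Origin: centre of its underside, z up.
- grey_jar: Paint jar, dark grey with a white lid with a dark grey dot, 46 mm across, 50 mm high, about 0.11 kg. It stands loose in the bottle bay, anywhere along it, and may be slid along or moved within the bay. Origin: centre of its underside, z up.
- red_jar: Paint jar of the same size as the grey one but red with a white lid (red dot), standing loose on the mat. Not to be packed, leave it alone. Origin: centre of its underside.
- sprue: Flat light grey plastic kit frame, 59 x 155 x 5 mm (long along y), lying loose on the mat beyond the box. Leave it alone. Origin: centre of its underside.
- craft_knife: Aluminium craft knife, about 135 mm long (along its y axis), 9 mm thick, lying loose on the mat. Leave it alone. Origin: on its underside near mid-length.
Mind the look-alikes: they are no part of the job. What is shaped like the cement_bottle but green or purple is not meant.

How it is judged (in metres and radians):
At the end, for the whole second after the job is handed in: Bottle, tin and grey jar stand at rest on the bottle bay's floor (within 4 mm), upright within 0.08 rad, inside its walls; the wagon rests upright in its bay, within 5 mm of the centre in x and y and 3 mm of the floor, level within 0.04 rad, in line within 0.08 rad (x of cement_bottle in the frame of bottle_bay between -0.012 and 0.012 m and y of cement_bottle in the frame of bottle_bay between -0.056 and 0.056 m and z of cement_bottle in the frame of bottle_bay between -0.004 and 0.004 m and angle between each of cement_bottle, filler_tin, grey_jar's own z axis and vertical below 0.08 rad and linear speed of each of cement_bottle, filler_tin, grey_jar, wagon below 0.02 m/s and x of filler_tin in the frame of bottle_bay between -0.009 and 0.009 m and y of filler_tin in the frame of bottle_bay between -0.05 and 0.05 m and z of filler_tin in the frame of bottle_bay between -0.004 and 0.004 m and x of grey_jar in the frame of bottle_bay between -0.013 and 0.013 m and y of grey_jar in the frame of bottle_bay between -0.054 and 0.054 m and z of grey_jar in the frame of bottle_bay between -0.004 and 0.004 m and x of wagon in the frame of wagon_bay between -0.005 and 0.005 m and y of wagon in the frame of wagon_bay between -0.005 and 0.005 m and z of wagon in the frame of wagon_bay between -0.003 and 0.003 m and angle between wagon's own z axis and vertical below 0.04 rad and angle between the y axis of wagon and the y axis of box, either way round below 0.08 rad); the robot touches nothing.
It fails at once if the wagon, cement bottle, filler tin or grey jar is dropped: it moves faster than 0.5 m/s (a fall of about 13 mm) with no finger on it ((linear speed of wagon above 0.5 m/s and contact force between the fingers and wagon below 0.02 N) or (linear speed of cement_bottle above 0.5 m/s and contact force between the fingers and cement_bottle below 0.02 N) or (linear speed of filler_tin above 0.5 m/s and contact force between the fingers and filler_tin below 0.02 N) or (linear speed of grey_jar above 0.5 m/s and contact force between the fingers and grey_jar below 0.02 N)).
It fails at once if the red jar, the sprue or the craft knife is moved by more than 15 mm (distance of any of red_jar, sprue, craft_knife from where it was at the start of the episode above 0.015 m).
It also fails if it takes over 72 s, if anything falls off the work surface, if the arm or the gripper's body presses on something with over 40 N, if the wrist force passes 120 N, or if a joint passes its speed limit or range.

## Working session

There is one attempt and no reset: what is moved stays moved. The work goes in short steps, Python scripts to look and compute and a tool call to move; the robot and the scene stay as the last step left them, time stands still between calls to the robot, and variables do not carry over. Pictures are saved under pics/ and viewed, at most 10 in all, crops included, and the job is handed in when it is done.

Besides the shell and the picture viewer there is one more tool, called as a command line: name --argument value ..., lists and objects as JSON in quotes. drive_tool: Moves the arm, as the interface text tells. Its arguments: {"type":"object","properties":{"targets":{"type":"array","items":{"type":"array","items":{"type":"array","items":{"type":"number"}}}}},"required":["targets"]}

```bash
mkdir -p pics
cat > h.py <<'E'
import numpy as np, cv2
from plant import observe, grab_frame, finish_job, grip_depth
def snap(n,f,crop=None,s=1):
    d=grab_frame(n); im=d["image"][:,:,::-1]
    np.savez(f"pics/{f}.npz",**{k:np.array(v) for k,v in d.items()})
    if crop: x0,y0,x1,y1=crop; im=im[y0:y1,x0:x1]
    cv2.imwrite(f"pics/{f}.png",cv2.resize(im,None,fx=s,fy=s,interpolation=cv2.INTER_CUBIC)); return d
def ray(d,u,v,z):
    K,R,t=[np.array(d[k],float) for k in("camera_matrix","R","t")]
    c=-R.T@t; r=R.T@np.linalg.solve(K,[u,v,1]); return c+r*(z-c[2])/r[2]
def proj(d,X):
    K,R,t=[np.array(d[k],float) for k in("camera_matrix","R","t")]
    p=K@(R@np.array(X,float)+t); return p[:2]/p[2]
E
python3 - <<'E'
from h import *
a=snap("top","top0"); b=snap("scene","sc0")
for d in(a,b): print(np.array(d["camera_matrix"]).round(1).tolist(),(-np.array(d["R"]).T@d["t"]).round(),np.array(d["R"]).round(2).tolist())
s=observe(); print(s["tool_pos"],np.array(s["eef_rot"]).round(3),s["finger_gap"],s["clock"],grip_depth)
cv2.imwrite("pics/both.png",cv2.resize(np.vstack([cv2.imread("pics/top0.png"),cv2.imread("pics/sc0.png")]),(480,600)))
E
```

```text
[[376.6, 0.0, 318.3], [0.0, 376.6, 197.6], [0.0, 0.0, 1.0]] [ 312. -145. 1014.] [[0.01, -1.0, 0.0], [-0.98, -0.01, -0.17], [0.17, -0.0, -0.98]]
[[382.7, 0.0, 322.9], [0.0, 382.7, 196.8], [0.0, 0.0, 1.0]] [1107.  -81.  921.] [[-0.1, 1.0, 0.01], [0.82, 0.08, -0.57], [-0.57, -0.05, -0.82]]
[ 223.21011604 -610.04726621  230.51725204] [[ 0.939  0.344 -0.001]
 [ 0.344 -0.939  0.001]
 [-0.    -0.001 -1.   ]] 0.9988463427871892 0.1 18.700000000000003
```

View pics/top0.png

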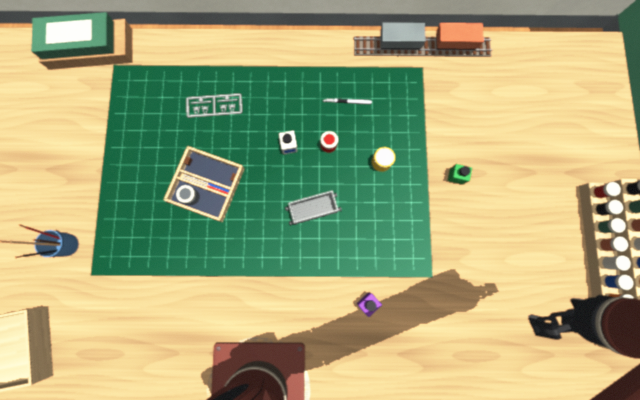

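View pics/sc0.png

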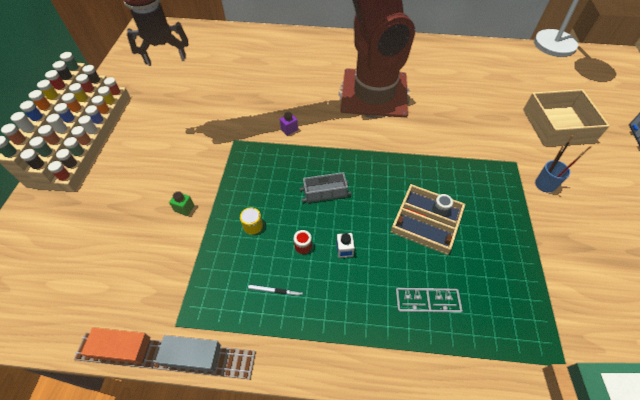

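The top view shows the white bottle at (288,141), look-alikes in green at (460,174) and purple at (369,304). The white one is the cement bottle because it is off-white with a blue label. The tin is at (384,158), the red jar (329,141), the wagon (313,208), the box (204,183) and the grey jar (185,194), which I confirm in a crop.

Run:
```python
import cv2
im=cv2.imread("pics/top0.png")
cv2.imwrite("pics/c1.png",cv2.resize(im[120:230,160:260],None,fx=5.4,fy=5.4,interpolation=cv2.INTER_CUBIC))
cv2.imwrite("pics/c2.png",cv2.resize(im[90:230,260:400],None,fx=4,fy=4,interpolation=cv2.INTER_CUBIC))
```

```text
(no output)
```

View pics/c1.png

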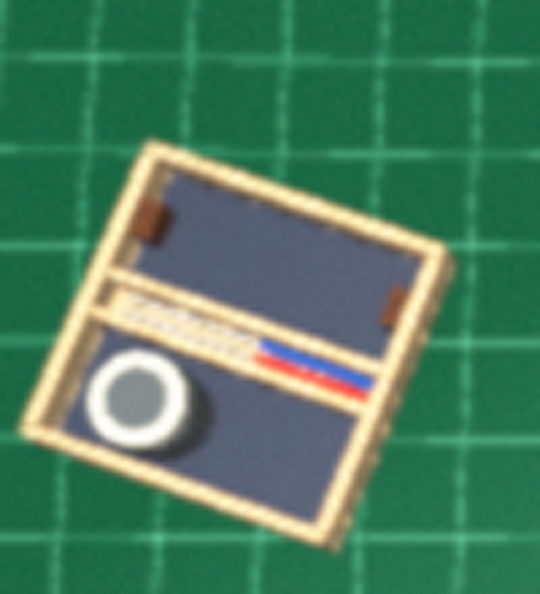

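View pics/c2.png

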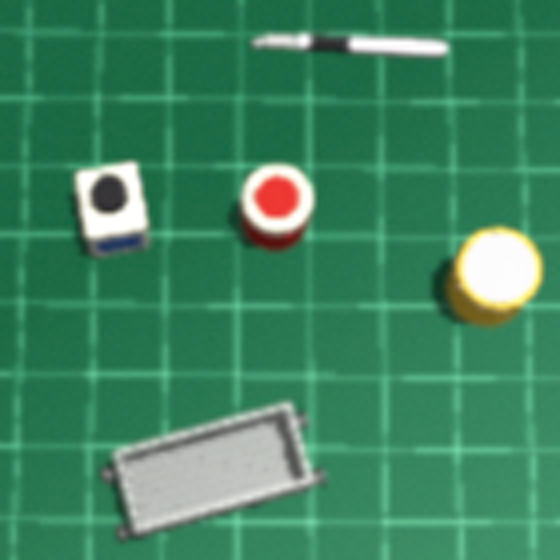

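```bash
cat > m.py <<'E'
from h import *
d=np.load("pics/top0.npz")
def P(c,x,y,z):
    x0,y0,s=c; return ray(d,x0+(x+.5)/s-.5,y0+(y+.5)/s-.5,z)
c1=(160,120,5.4); c2=(260,90,4)
def quad(n,c,pts,z):
    q=np.array([P(c,*p,z)[:2] for p in pts]); e=np.roll(q,-1,0)-q
    L=np.linalg.norm(e,axis=1); a=np.degrees(np.arctan2(e[:,1],e[:,0]))
    print(n,q.mean(0).round(1),"sides",L.round(1),"ang",(a%90).round(1),a.round())
quad("box",c1,[(152,140),(447,246),(332,544),(22,430)],33)
quad("bottle",c2,[(75,172),(135,162),(147,233),(87,243)],53)
quad("wagon",c2,[(112,452),(291,404),(313,480),(135,532)],53)
for n,c,x,y,z in[("grey",c1,136,399,57),("cap",c2,109,194,71),("tin",c2,499,268,57),("red",c2,277,200,53),("knifeL",c2,255,42,8),("knifeR",c2,447,48,8)]: print(n,P(c,x,y,z)[:2].round(1))
E
python3 m.py
```

```text
box [525.9 155.7] sides [159.3 157.1 163.6 157.3] ang [70.3 71.6 70.3 70. ] [-110.  162.   70.  -20.]
bottle [637.1 -66. ] sides [40.6 50.1 40.2 50. ] ang [10.3 10.1 10.2 10.5] [ -80. -170.  100.   10.]
wagon [ 459.6 -135.3] sides [120.1  51.8 119.1  54.1] ang [15.6 15.8 16.7 16.9] [ -74. -164.  107.   17.]
grey [490.5 195.5]
cap [636.7 -66.1]
tin [ 592.5 -322.5]
red [ 639.5 -176.5]
knifeL [ 772.  -162.2]
knifeR [ 768.5 -298.7]
```

drive_tool --targets '[[[0,0,5,0,0,-0.11,1],[0,0,10,0,0,-0.11,1],[0,0,10,0,0,-0.11,1],[0,0,10,0,0,-0.11,1],[0,0,10,0,0,-0.11,1],[0,0,10,0,0,-0.11,1],[0,0,10,0,0,-0.11,1],[0,0,10,0,0,-0.11,1],[33,21,0,0,0,0,1],[33,21,0,0,0,0,1],[33,21,0,0,0,0,1],[33,21,0,0,0,0,1],[33,21,0,0,0,0,1],[33,21,0,0,0,0,1],[33,21,0,0,0,0,1],[33,21,0,0,0,0,1],[33,21,0,0,0,0,1],[33,21,0,0,0,0,1],[33,21,0,0,0,0,1],[31,20,0,0,0,0,1]]]'

```text
clock: 1.77
tool_pos: [592.7, -320.8, 155.9]
eef_rot: [[0.333, 0.943, -0.0], [0.943, -0.333, 0.001], [0.0, -0.001, -1.0]]
ft_force: [0.3, 0.7, 0.2]
finger_gap: 0.998
grip_force: 0.0
```

```bash
cat >> h.py <<'E'
def rayw(d,u,v,z):
    K,R,t=[np.array(d[k],float) for k in("camera_matrix","R","t")]
    c=-R.T@t; p=np.array([u-K[0,2],v-K[1,2]]); r=np.hypot(*p); th=r/K[0,0]
    q=R.T@np.r_[np.sin(th)*p/max(r,1e-9),np.cos(th)]; return c+q*(z-c[2])/q[2]
def projw(d,X):
    K,R,t=[np.array(d[k],float) for k in("camera_matrix","R","t")]
    p=R@np.array(X,float)+t; r=np.hypot(p[0],p[1]); th=np.arctan2(r,p[2])
    return K[:2,2]+K[0,0]*th*p[:2]/max(r,1e-9)
def go(x,y,z,phi,T=None):
    "shift in tool axes at final yaw phi (deg), and turn, to reach TCP x,y,z"
    s=observe(); p=s["tool_pos"]; R=np.array(s["eef_rot"]); f=np.degrees(np.arctan2(R[1,0],R[0,0]))
    dx,dy=x-p[0],y-p[1]; out=[]
    for a in(f,phi):
        c,n=np.cos(np.radians(a)),np.sin(np.radians(a)); out.append((round(dx*c+dy*n,1),round(dx*n-dy*c,1)))
    print("at",np.round(p,1),"phi",round(f,2),"tilt",np.round(R[2,:2],4),"| shift now",out[0],"at phi",out[1],"dz",round(p[2]-z,1),"turn",round(-np.radians(phi-f),3),"| F",np.round(s["ft_force"],1),"gap",round(s["finger_gap"],3),"grip",round(s["grip_force"],1),"t",round(s["clock"],2),"j",np.round(s["joint_positions"],2))
E
python3 - <<'E'
from h import *
go(592.5,-322.5,31,70.5)
d=snap("wrist","w1"); print(projw(d,[592.5,-322.5,57]),np.array(d["camera_matrix"])[0])
E
```

```text
at [ 592.7 -320.8  155.9] phi 70.54 tilt [ 0.0004 -0.0006] | shift now (np.float64(-1.7), np.float64(0.4)) at phi (np.float64(-1.7), np.float64(0.4)) dz 124.9 turn 0.001 | F [0.3 0.7 0.2] gap 0.998 grip 0.0 t 1.77 j [ 0.64  0.44 -0.28  1.48  0.13  1.24  0.  ]
[317.05221701 203.44932384] [309.70691629   0.         317.91162948]
```

View pics/w1.png

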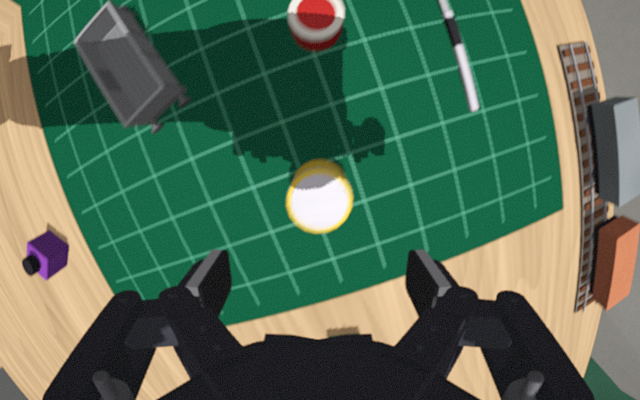

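The wrist view shows the tin's lid centred at (320,196), with the fingers either side below. The prediction from the top view was (317,203), so I correct by the nearer view.

Run:
```python
from h import *
d=np.load("pics/w1.npz"); im=d["image"].astype(int)
# lid+rim: bright/yellow blob vs green mat
m=((im[:,:,0]>im[:,:,1]*0.95)&(im[:,:,0]>90)).astype(np.uint8)
n,l,st,c=cv2.connectedComponentsWithStats(m); k=l[196,320]; print(st[k],c[k])
for u,v in[(320,196),c[k]]: print(rayw(d,u,v,57).round(1))
print(rayw(d,286,197,57)[:2]-rayw(d,353,197,57)[:2])
```

```text
[ 285  160   69   74 3862] [318.98187468 197.36121181]
[ 596.8 -317.4   57. ]
[ 595.7 -318.2   57. ]
[-51.43382953  18.1416532 ]
```

Run:
```python
from h import *
a=np.load("pics/top0.npz"); b=np.load("pics/sc0.npz"); w=np.load("pics/w1.npz")
im=b["image"]; cv2.imwrite("pics/sc_c.png",cv2.resize(im[190:260,230:370,::-1],None,fx=5.5,fy=5.5,interpolation=cv2.INTER_CUBIC))
# whitish lid blobs (red jar lid & tin lid) in each view
for n,d,pts in(("top",a,{"tin":(384,157),"red":(329,134)}),("sc",b,{"tin":(250,214),"red":(303,232)}),("w",w,{})):
    im=d["image"].astype(int); m=((im[:,:,2]>150)|((im[:,:,0]>170)&(im[:,:,1]>130))).astype(np.uint8)
    nn,l,st,c=cv2.connectedComponentsWithStats(m)
    for k in range(1,nn):
        if 60<st[k][4]<4500 and (n!="w"): 
            if (n=="top" and 280<c[k][0]<410 and 100<c[k][1]<230) or (n=="sc" and 230<c[k][0]<370 and 180<c[k][1]<260): print(n,st[k],c[k].round(1),ray(d,*c[k],55).round(1))
```

```text
top [347  99  25   5  98] [359.1 100.9] [ 749.  -258.1   55. ]
top [279 130  18  20 213] [287.6 140.1] [636.7 -66.7  55. ]
top [320 131  19  17 167] [329.2 139. ] [ 640.6 -177.4   55. ]
top [374 147  21  21 348] [384.3 156.8] [ 592.7 -322.7   55. ]
top [289 191  50  32 838] [312.2 207.4] [ 456.5 -133.6   55. ]
sc [240 208  20  17 275] [249.5 215.8] [ 592.6 -322.5   55. ]
sc [294 230  17  16 123] [301.8 237.5] [ 643.3 -176.    55. ]
sc [337 233  17  17 152] [344.5 242.6] [646.9 -66.1  55. ]
```

View pics/sc_c.png

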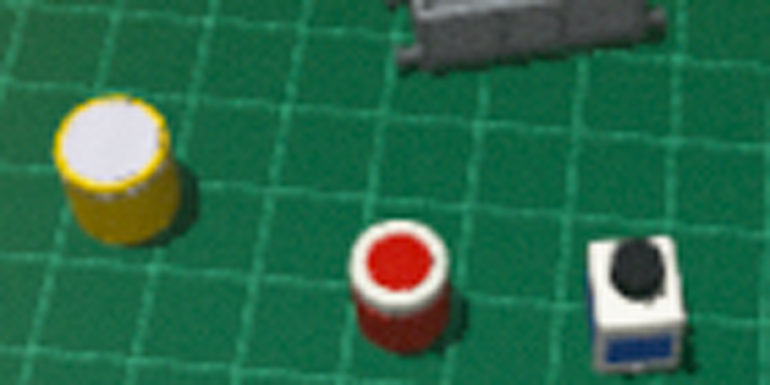

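drive_tool --targets '[[[0,0,20,0,0,0,1],[0,0,35,0,0,0,1],[0,0,35,0,0,0,1],[0,0,25,0,0,0,1],[0,0,13,0,0,0,1],[0,0,0,0,0,0,0.6],[0,0,0,0,0,0,0.4],[0,0,0,0,0,0,0.2],[0,0,0,0,0,0,0],[0,0,0,0,0,0,0],[0,0,0,0,0,0,0],[0,0,0,0,0,0,0]]]'

```text
clock: 2.82
tool_pos: [592.7, -323.3, 30.6]
eef_rot: [[0.334, 0.943, 0.003], [0.943, -0.334, -0.002], [-0.001, 0.003, -1.0]]
ft_force: [-0.5, -0.2, 6.7]
finger_gap: 0.614
grip_force: 63.8
```

Run:
```python
from h import *
go(592.5,-322.5,28,70.5)
d=snap("wrist","w2"); b=snap("top","top1"); 
im=cv2.imread("pics/w2.png"); im2=cv2.resize(cv2.imread("pics/top1.png")[100:240,330:430],None,fx=4,fy=4,interpolation=cv2.INTER_CUBIC)
cv2.imwrite("pics/cmp.png",np.hstack([im[:, 130:510],im2[:400]]))
```

```text
at [ 592.7 -323.3   30.6] phi 70.51 tilt [-0.0005  0.0034] | shift now (np.float64(0.7), np.float64(-0.4)) at phi (np.float64(0.7), np.float64(-0.4)) dz 2.6 turn 0.0 | F [-0.5 -0.2  6.7] gap 0.614 grip 63.8 t 2.82 j [ 0.63  0.56 -0.27  1.59  0.17  1.01 -0.02]
```

View pics/cmp.png

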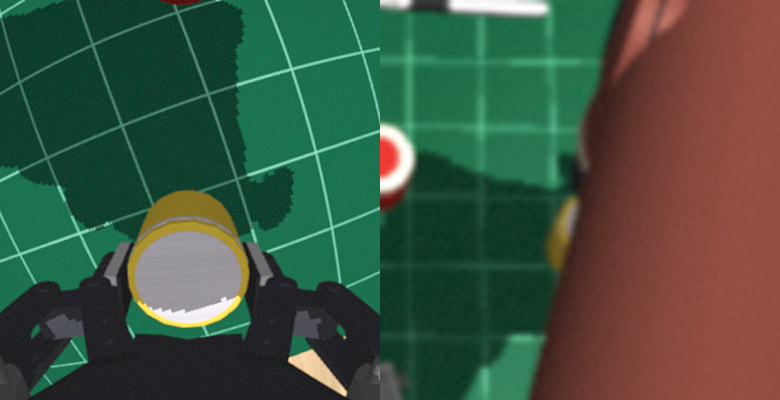

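Run:
```python
from h import *
d=np.load("pics/w2.npz"); print(rayw(d,318,273,57).round(1))
go(485.4+46.5*-.334,170.1-46.5*.943,140,70.5)
```

```text
[ 594.9 -320.1   57. ]
at [ 592.7 -323.4   30.6] phi 70.51 tilt [-0.0006  0.0034] | shift now (np.float64(382.9), np.float64(-265.8)) at phi (np.float64(382.8), np.float64(-265.9)) dz -109.4 turn 0.0 | F [-0.3 -0.5  8.2] gap 0.614 grip 63.8 t 2.92 j [ 0.63  0.56 -0.27  1.59  0.17  1.01 -0.02]
```

drive_tool --targets '[[[0,0,-10,0,0,0,0],[0,0,-20,0,0,0,0],[0,0,-40,0,0,0,0],[20,-14,-30,0,0,0,0],[32,-22.2,-10,0,0,0,0],[33,-23,0,0,0,0,0],[33,-23,0,0,0,0,0],[33,-23,0,0,0,0,0],[33,-23,0,0,0,0,0],[33,-23,0,0,0,0,0],[33,-23,0,0,0,0,0],[33,-23,0,0,0,0,0],[33,-23,0,0,0,0,0],[33,-23,0,0,0,0,0],[20,-14,0,0,0,0,0],[10,-7,0,0,0,0,0],[3.5,-1.5,0,0,0,0,0],[0,0,0,0,0,0,0],[0,0,0,0,0,0,0]]]'

```text
clock: 4.5
tool_pos: [468.9, 125.5, 138.6]
eef_rot: [[0.334, 0.942, 0.0], [0.942, -0.334, -0.001], [-0.0, 0.001, -1.0]]
ft_force: [0.4, -1.1, -0.2]
finger_gap: 0.615
grip_force: 63.2
```

Run:
```python
from h import *
go(485.4+47*-.334,170.1-47*.943,33,70.5)
d=snap("wrist","w3",(160,60,480,360),2.0)
def B(x,y,z): 
    a=np.radians(-19.5); return [525.9+x*np.cos(a)-y*np.sin(a),155.7+x*np.sin(a)+y*np.cos(a),z]
for q in[(-79,80,33),(-79,-80,33),(79,80,33),(79,-80,33)]: print(q,((projw(d,B(*q))-[160,60])*2).round())
```

```text
at [468.9 125.5 138.6] phi 70.46 tilt [-0.0004  0.0005] | shift now (np.float64(0.6), np.float64(0.7)) at phi (np.float64(0.6), np.float64(0.7)) dz 105.6 turn -0.001 | F [ 0.4 -1.1 -0.2] gap 0.615 grip 63.2 t 4.5 j [ 0.21  0.11 -0.59  1.95  0.07  1.1  -0.75]
(-79, 80, 33) [224. -30.]
(-79, -80, 33) [232. 350.]
(79, 80, 33) [602. -10.]
(79, -80, 33) [579. 346.]
```

View pics/w3.png

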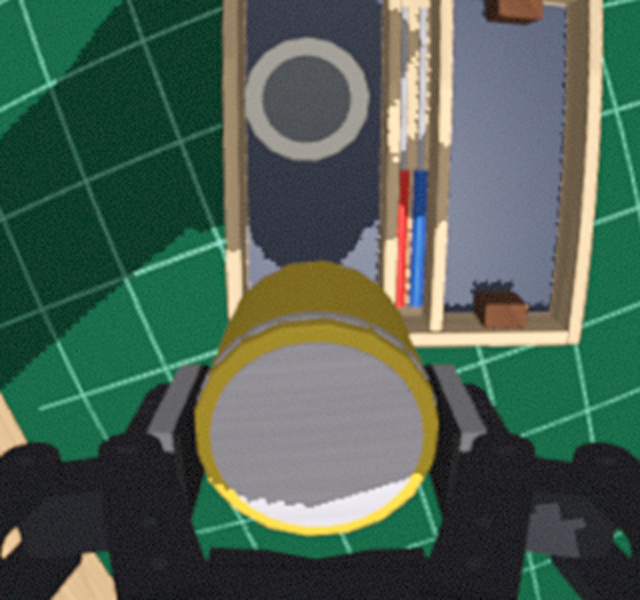

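The wrist view shows the box corner at crop (580,345) as predicted, the tin in grip at (316,428) over the bay's -y end and the grey jar at (307,99). The descent is clear.

drive_tool --targets '[[[-1,0.3,15,0,0,0,0],[0,0,25,0,0,0,0],[0,0,20,0,0,0,0],[0,0,10,0,0,0,0],[0,0,10,0,0,0,0],[0,0,10,0,0,0,0],[0,0,5,0,0,0,0],[0,0,3,0,0,0,0],[0,0,0,0,0,0,0],[0,0,0,0,0,0,0]]]'

```text
clock: 5.38
tool_pos: [473.0, 130.9, 44.5]
eef_rot: [[0.331, 0.943, 0.01], [0.943, -0.331, 0.007], [0.01, 0.007, -1.0]]
ft_force: [-0.1, 15.5, 20.7]
finger_gap: 0.616
grip_force: 78.5
```

Run:
```python
from h import *
d=np.load("pics/w3.npz")
for n,u,v in(("jar",307,99),("tin(no z)",316,428)):
    p=rayw(d,160+u/2,60+v/2,57)[:2]-[485.4,170.1]; print(n,"bay",p@[.943,-.334],p@[.334,.943])
go(485.4+48.5*-.334,170.1-48.5*.943,34.6,70.5)
```

```text
jar bay -2.6605557991762554 25.789809697891215
tin(no z) bay 0.5577945185847422 -105.13812728203838
at [473.  130.9  44.5] phi 70.65 tilt [0.0097 0.0067] | shift now (np.float64(-7.4), np.float64(-1.4)) at phi (np.float64(-7.4), np.float64(-1.3)) dz 9.9 turn 0.003 | F [-0.1 15.5 20.7] gap 0.616 grip 78.5 t 5.38 j [ 0.17  0.25 -0.58  2.03  0.17  0.9  -0.84]
```

```bash
cat >> h.py <<'E'
def blob(im,cond,lo,box):
    x0,y0,x1,y1=box; m=np.zeros(im.shape[:2],np.uint8); m[y0:y1,x0:x1]=cond(im.astype(int))[y0:y1,x0:x1]
    n,l,st,c=cv2.connectedComponentsWithStats(m); return [(st[k].tolist(),c[k].round(1).tolist()) for k in range(1,n) if st[k][4]>lo]
def B(x,y,z):
    a=np.radians(-19.5); return [525.9+x*np.cos(a)-y*np.sin(a),155.7+x*np.sin(a)+y*np.cos(a),z]
def tobox(p):
    a=np.radians(-19.5); q=np.array(p[:2])-[525.9,155.7]; return (q@[np.cos(a),np.sin(a)]).round(1),(q@[-np.sin(a),np.cos(a)]).round(1)
E
python3 - <<'E'
from h import *
go(485.4+48.5*-.334,170.1-48.5*.943,34.6,70.5)
snap("wrist","w4")
y=lambda i:((i[:,:,0]-i[:,:,2]>60)&(i[:,:,1]-i[:,:,2]>40))
for f in("w2","w3","w4"):
    print(f,blob(np.load(f"pics/{f}.npz")["image"],y,150,(200,100,440,380)))
d=np.load("pics/w4.npz")
print([projw(d,B(*q)).round() for q in((-79,-80,33),(0,-80,33),(79,-80,33))])
cv2.imwrite("pics/w4.png",cv2.resize(d["image"][100:380,160:480,::-1],None,fx=2,fy=2))
E
```

```text
at [473.  130.9  44.5] phi 70.65 tilt [0.0097 0.0067] | shift now (np.float64(-7.4), np.float64(-1.4)) at phi (np.float64(-7.4), np.float64(-1.3)) dz 9.9 turn 0.003 | F [-0.1 15.5 20.7] gap 0.616 grip 78.5 t 5.38 j [ 0.17  0.25 -0.58  2.03  0.17  0.9  -0.84]
w2 [([257, 191, 122, 137, 4653], [317.6, 240.7]), ([418, 350, 22, 25, 299], [431.5, 361.0])]
w3 [([270, 191, 98, 46, 1942], [318.3, 209.3]), ([257, 219, 122, 109, 2634], [317.9, 264.7]), ([200, 337, 18, 36, 431], [206.7, 354.0])]
w4 [([254, 206, 129, 126, 2873], [317.4, 264.4])]
[array([254., 303.]), array([384., 303.]), array([495., 293.])]
```

View pics/w4.png

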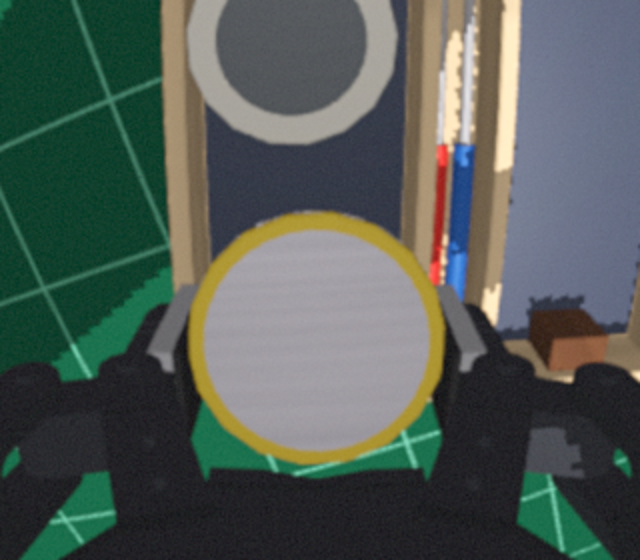

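The tin's lid (centre at crop (316,338)) no longer shows the tin's side: the tin has tilted in the grip about 10° because its -y edge caught the end wall's rim. I lift, shift 12.5 mm into the bay, and press it flat on the floor.

drive_tool --targets '[[[0,0,-10,0,0,0,0],[4,0,-10,0,0,0,0],[8.5,0,-10,0,0,0,0],[0,0,0,0,0,0,0],[0,0,10,0,0,0,0],[0,0,10,0,0,0,0],[0,0,5,0,0,0,0],[0,0,3,0,0,0,0],[0,0,2,0,0,0,0],[0,0,2,0,0,0,0],[0,0,2,0,0,0,0],[0,0,1,0,0,0,0],[0,0,1,0,0,0,0],[0,0,0,0,0,0,0]]]'

```text
clock: 6.6
tool_pos: [472.7, 137.3, 34.5]
eef_rot: [[0.334, 0.943, 0.0], [0.943, -0.334, -0.0], [-0.0, 0.0, -1.0]]
ft_force: [-1.2, -0.5, 1.6]
finger_gap: 0.611
grip_force: 76.9
```

Run:
```python
from h import *
go(*B(-43,-46,0)[:2],34.6,70.5)
snap("wrist","w5")
y=lambda i:((i[:,:,0]-i[:,:,2]>60)&(i[:,:,1]-i[:,:,2]>40))
for f in("w3","w4","w5"):
    print(f,blob(np.load(f"pics/{f}.npz")["image"],y,150,(200,100,440,380)))
```

```text
at [472.7 137.3  34.5] phi 70.52 tilt [-0.      0.0002] | shift now (np.float64(-10.9), np.float64(1.0)) at phi (np.float64(-10.9), np.float64(1.0)) dz -0.1 turn 0.0 | F [-1.2 -0.5  1.6] gap 0.611 grip 76.9 t 6.6 j [ 0.15  0.27 -0.57  2.03  0.19  0.89 -0.87]
w3 [([270, 191, 98, 46, 1942], [318.3, 209.3]), ([257, 219, 122, 109, 2634], [317.9, 264.7]), ([200, 337, 18, 36, 431], [206.7, 354.0])]
w4 [([254, 206, 129, 126, 2873], [317.4, 264.4])]
w5 [([254, 207, 129, 125, 2911], [317.7, 265.3])]
```

drive_tool --targets '[[[0,0,1,0,0,0,0],[0,0,1,0,0,0,0],[0,0,1,0,0,0,0],[0,0,1,0,0,0,0],[0,0,0,0,0,0,0]]]'

```text
clock: 7.07
tool_pos: [473.0, 137.4, 33.6]
eef_rot: [[0.333, 0.943, 0.001], [0.943, -0.333, -0.002], [-0.002, 0.001, -1.0]]
ft_force: [-18.5, -6.7, 48.2]
finger_gap: 0.613
grip_force: 82.1
```

Run:
```python
from h import *
go(*B(-43,-46,0)[:2],34.6,70.5)
snap("wrist","w6"); w=np.load("pics/w6.npz")
y=lambda i:((i[:,:,0]-i[:,:,2]>60)&(i[:,:,1]-i[:,:,2]>40))
for f in("w5","w6"):
    print(f,blob(np.load(f"pics/{f}.npz")["image"],y,150,(200,100,440,380)))
```

```text
at [473.  137.4  33.6] phi 70.52 tilt [-0.0015  0.0013] | shift now (np.float64(-11.1), np.float64(0.8)) at phi (np.float64(-11.1), np.float64(0.8)) dz -1.0 turn 0.0 | F [-18.5  -6.7  48.2] gap 0.613 grip 82.1 t 7.07 j [ 0.14  0.28 -0.57  2.03  0.19  0.89 -0.87]
w5 [([254, 207, 129, 125, 2911], [317.7, 265.3])]
w6 [([254, 207, 129, 126, 2925], [317.4, 265.8])]
```

drive_tool --targets '[[[0,0,-20,0,0,0,0],[0,0,-30,0,0,0,0],[-20,7,-10,0,0,0,0],[-30,11,0,0,0,0,0],[-35,13,0,0,0,0,0],[-20,8,0,0,0,0,0],[-10,4,20,0,0,0,0],[0,0,20,0,0,0,0],[0,0,15,0,0,0,0],[0,0,5,0,0,0,0],[0,0,2,0,0,0,0],[0,0,2,0,0,0,0],[0,0,1,0,0,0,0],[0,0,1,0,0,0,0],[0,0,0,0,0,0,0]]]'

```text
clock: 8.37
tool_pos: [474.3, 13.5, 29.2]
eef_rot: [[0.334, 0.943, -0.002], [0.943, -0.334, -0.004], [-0.005, -0.001, -1.0]]
ft_force: [-32.5, -7.3, 77.8]
finger_gap: 0.616
grip_force: 85.5
```

Run:
```python
from h import *
go(*B(0,-150,0)[:2],23,70.5)
snap("wrist","w7"); w=np.load("pics/w6.npz")
y=lambda i:((i[:,:,0]-i[:,:,2]>60)&(i[:,:,1]-i[:,:,2]>40))
for f in("w6","w7"):
    print(f,blob(np.load(f"pics/{f}.npz")["image"],y,150,(200,100,440,380)))
```

```text
at [474.3  13.5  29.2] phi 70.5 tilt [-0.0047 -0.0006] | shift now (np.float64(1.3), np.float64(1.2)) at phi (np.float64(1.3), np.float64(1.2)) dz 6.2 turn -0.0 | F [-32.5  -7.3  77.8] gap 0.616 grip 85.5 t 8.37 j [ 0.33  0.24 -0.49  2.07  0.15  0.87 -0.59]
w6 [([254, 207, 129, 126, 2925], [317.4, 265.8])]
w7 [([254, 207, 129, 126, 2940], [317.6, 265.5])]
```

drive_tool --targets '[[[0,0,-3,0,0,0,0],[0,0,-1,0,0,0,0],[0,0,0,0,0,0,0.66],[0,0,0,0,0,0,0.7],[0,0,0,0,0,0,0.8],[0,0,0,0,0,0,1],[0,0,0,0,0,0,1],[0,0,0,0,0,0,1]]]'

```text
clock: 9.08
tool_pos: [474.6, 14.6, 28.1]
eef_rot: [[0.333, 0.943, -0.0], [0.943, -0.333, 0.0], [0.0, -0.0, -1.0]]
ft_force: [-0.8, -0.5, -0.3]
finger_gap: 0.999
grip_force: 0.0
```

Run:
```python
from h import *
go(*B(0,-150,0)[:2],23,70.5)
snap("wrist","w8"); d=np.load("pics/w8.npz")
y=lambda i:((i[:,:,0]-i[:,:,2]>60)&(i[:,:,1]-i[:,:,2]>40))
for f in("w2","w7","w8"):
    print(f,blob(np.load(f"pics/{f}.npz")["image"],y,150,(200,100,440,380)))
i=np.load("pics/w2.npz")["image"]; j=np.load("pics/w7.npz")["image"]; k=d["image"]
cv2.imwrite("pics/cmp2.png",np.hstack([q[140:380,190:450,::-1] for q in(i,j,k)]))
```

```text
at [474.6  14.6  28.1] phi 70.53 tilt [ 0.     -0.0004] | shift now (np.float64(0.1), np.float64(1.2)) at phi (np.float64(0.1), np.float64(1.2)) dz 5.1 turn 0.0 | F [-0.8 -0.5 -0.3] gap 0.999 grip 0.0 t 9.08 j [ 0.33  0.24 -0.49  2.07  0.15  0.86 -0.59]
w2 [([257, 191, 122, 137, 4653], [317.6, 240.7]), ([418, 350, 22, 25, 299], [431.5, 361.0])]
w7 [([254, 207, 129, 126, 2940], [317.6, 265.5])]
w8 [([264, 219, 103, 59, 2782], [315.5, 242.6]), ([256, 257, 119, 78, 1995], [314.5, 285.2])]
```

View pics/cmp2.png

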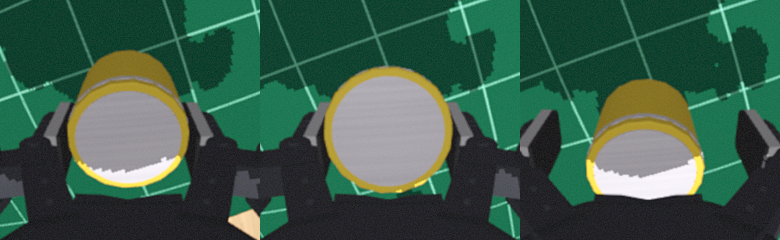

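The panels show the tin upright at the first grasp, tilted with its lid facing the camera while held, and now upright again on the mat after release, about 40 px lower (nearer the gripper's body). I measure the offset and regrip centred.

Run:
```python
from h import *
tcp={"w2":[592.7,-323.4],"w8":[474.6,14.6]}
for f,pts in(("w2",[(318,221),(257,268),(378,268)]),("w8",[(315.5,261),(256,303),(374,303)])):
    d=np.load(f"pics/{f}.npz")
    for u,v in pts:
        p=rayw(d,u,v,57)[:2]-tcp[f]; print(f,(p@[.334,.943]).round(1),(p@[.943,-.334]).round(1))
# column profile of luminance along lid column for both
for f,u in(("w2",318),("w8",315)):
    im=np.load(f"pics/{f}.npz")["image"].astype(int)
    print(f,[(v,im[v,u].tolist()) for v in range(214 if f=="w2" else 250,236 if f=="w2" else 274,2)])
s=snap("top","top2"); y=lambda i:((i[:,:,0]-i[:,:,2]>60)&(i[:,:,1]-i[:,:,2]>40)&(i[:,:,0]<1.5*i[:,:,1]))
print(projw(s,[474,14,57]) if 0 else proj(s,[474,14,57]), blob(s["image"],lambda i:(i[:,:,2]>150)|((i[:,:,0]>170)&(i[:,:,1]>130)),60,(220,150,300,230)))
```

```text
w2 27.6 1.0
w2 5.9 -25.3
w2 5.9 27.0
w8 10.9 0.1
w8 -11.0 -26.7
w8 -10.8 26.3
w2 [(214, [133, 115, 41]), (216, [125, 121, 102]), (218, [143, 137, 134]), (220, [135, 115, 47]), (222, [158, 137, 43]), (224, [176, 154, 53]), (226, [171, 149, 47]), (228, [170, 148, 44]), (230, [168, 147, 76]), (232, [153, 149, 157]), (234, [154, 150, 159])]
w8 [(250, [135, 115, 36]), (252, [137, 116, 57]), (254, [128, 122, 124]), (256, [134, 128, 116]), (258, [135, 117, 45]), (260, [145, 125, 38]), (262, [174, 151, 48]), (264, [175, 151, 48]), (266, [174, 149, 48]), (268, [172, 148, 60]), (270, [155, 147, 144]), (272, [158, 156, 161])]
[254.92852841 200.20741915] [([256, 193, 16, 21, 207], [264.2, 204.4]), ([289, 200, 11, 23, 173], [294.9, 210.9])]
```

drive_tool --targets '[[[0,0,-4,0,0,0,1],[-8,-0.5,-2,0,0,0,1],[-8.5,0,0,0,0,0,1],[0,0,0,0,0,0,0.8],[0,0,0,0,0,0,0.4],[0,0,0,0,0,0,0],[0,0,0,0,0,0,0],[0,0,0,0,0,0,0],[0,0,0,0,0,0,0],[0,0,0,0,0,0,0]]]'

```text
clock: 10.02
tool_pos: [469.1, -1.1, 34.8]
eef_rot: [[0.334, 0.943, 0.0], [0.943, -0.334, -0.0], [-0.0, 0.001, -1.0]]
ft_force: [-1.0, -1.7, 6.8]
finger_gap: 0.608
grip_force: 62.2
```

```bash
cat >> h.py <<'E'
def tinoff(f):
    "tin rel. to TCP along tool x,y from near lid-rim points (row where yellow rim bright begins)"
    d=snap("wrist",f); p=observe()["tool_pos"]; R=np.array(observe()["eef_rot"]); im=d["image"].astype(int)
    m=(im[:,:,0]-im[:,:,2]>60)&(im[:,:,1]-im[:,:,2]>40); m[:, :200]=0; m[:,440:]=0
    i=im[:,318]; lid=[v for v in range(150,330) if i[v].min()>140]
    print("lid top row",lid[:1],"mask bbox",np.where(m.any(0))[0][[0,-1]])
    v=lid[0]-10; q=rayw(d,318,v,p[2]+26.5); print("rim row",v,"rel",(R.T@(q-p)).round(1)[:2]-[27,0])
E
python3 - <<'E'
from h import *
tinoff("w9")
go(*B(-43,-45,0)[:2],130,70.5)
E
```

```text
lid top row [227] mask bbox [259 439]
rim row 217 rel [2.3 1.1]
at [469.1  -1.   34.8] phi 70.51 tilt [-0.0003  0.0005] | shift now (np.float64(121.7), np.float64(-41.7)) at phi (np.float64(121.7), np.float64(-41.8)) dz -95.2 turn 0.0 | F [-1.  -1.7  6.8] gap 0.604 grip 62.2 t 10.07 j [ 0.36  0.21 -0.49  2.08  0.13  0.87 -0.54]
```

drive_tool --targets '[[[0,0,-10,0,0,0,0],[0,0,-20,0,0,0,0],[0,0,-25,0,0,0,0],[20,-7,-5,0,0,0,0],[30,-10.5,0,0,0,0,0],[33,-11.5,0,0,0,0,0],[25,-8.5,0,0,0,0,0],[10,-3.5,0,0,0,0,0],[3,-1,0,0,0,0,0],[0,0,15,0,0,0,0],[0,0,15,0,0,0,0],[0,0,10,0,0,0,0],[0,0,8,0,0,0,0],[0,0,0,0,0,0,0]]]'

```text
clock: 11.23
tool_pos: [468.9, 126.8, 45.1]
eef_rot: [[0.334, 0.943, -0.002], [0.943, -0.334, 0.0], [-0.001, -0.002, -1.0]]
ft_force: [-0.3, 1.4, -1.7]
finger_gap: 0.609
grip_force: 62.9
```

Run:
```python
from h import *
tinoff("w10")
go(*B(-43,-45.5,0)[:2],38.8,70.5)
```

```text
lid top row [150] mask bbox [259 435]
rim row 140 rel [32.7  0.9]
at [469.2 126.9  45.9] phi 70.49 tilt [-0.0005 -0.0013] | shift now (np.float64(0.6), np.float64(0.8)) at phi (np.float64(0.6), np.float64(0.8)) dz 7.1 turn -0.0 | F [ 0.3 -0.1 -0.8] gap 0.61 grip 62.9 t 11.28 j [ 0.18  0.25 -0.59  2.03  0.17  0.91 -0.84]
```

drive_tool --targets '[[[0,0.8,4,0,0,0,0],[0,0,2,0,0,0,0],[0,0,1,0,0,0,0],[0,0,1,0,0,0,0],[0,0,0,0,0,0,0]]]'

```text
clock: 11.7
tool_pos: [470.4, 126.7, 38.9]
eef_rot: [[0.334, 0.943, 0.0], [0.943, -0.334, -0.001], [-0.0, 0.0, -1.0]]
ft_force: [-1.6, -1.5, 3.9]
finger_gap: 0.611
grip_force: 63.7
```

drive_tool --targets '[[[-1,0,0,0,0,0,0],[-1,0,0,0,0,0,0],[0,0,0,0,0,0,0],[0,0,-0.5,0,0,0,0.7],[0,0,0,0,0,0,0.8],[0,0,0,0,0,0,1],[0,0,0,0,0,0,1],[0,0,0,0,0,0,1],[15,-1,0,0,0,0,1],[25,-1,0,0,0,0,1],[20,-1,0,0,0,0,1],[10,0,0,0,0,0,1],[0,0,0,0,0,0,1]]]'

```text
clock: 12.78
tool_pos: [490.3, 194.4, 38.9]
eef_rot: [[0.331, 0.944, 0.0], [0.944, -0.331, 0.001], [0.001, -0.0, -1.0]]
ft_force: [-0.3, 0.8, -0.1]
finger_gap: 0.998
grip_force: 0.0
```

Run:
```python
from h import *
go(*B(-46,25.7,0)[:2],39,70.5)
d=snap("wrist","w11"); p=observe()["tool_pos"]
print(projw(d,B(-46,25.7,57)))
im=d["image"].astype(int)
print([(v,im[v,318].tolist()) for v in range(150,330,4)])
r=270; print([(u,im[r,u].tolist()) for u in range(240,400,4)])
```

```text
at [490.3 194.4  38.9] phi 70.67 tilt [ 0.0013 -0.0004] | shift now (np.float64(1.1), np.float64(0.5)) at phi (np.float64(1.1), np.float64(0.4)) dz -0.1 turn 0.003 | F [-0.3  0.8 -0.1] gap 0.998 grip 0.0 t 12.78 j [ 0.06  0.34 -0.6   1.94  0.23  0.93 -0.99]
[316.47542628 269.22549327]
[(150, [160, 139, 108]), (154, [56, 59, 75]), (158, [55, 57, 73]), (162, [59, 65, 74]), (166, [59, 59, 75]), (170, [53, 61, 68]), (174, [58, 66, 76]), (178, [51, 57, 69]), (182, [54, 58, 72]), (186, [57, 62, 76]), (190, [49, 57, 69]), (194, [53, 58, 68]), (198, [55, 60, 61]), (202, [58, 62, 64]), (206, [63, 63, 67]), (210, [62, 64, 67]), (214, [85, 90, 91]), (218, [132, 129, 123]), (222, [131, 129, 123]), (226, [168, 165, 158]), (230, [165, 162, 155]), (234, [169, 166, 158]), (238, [121, 119, 114]), (242, [76, 81, 82]), (246, [79, 83, 88]), (250, [79, 82, 84]), (254, [80, 82, 86]), (258, [79, 78, 85]), (262, [80, 80, 86]), (266, [76, 82, 87]), (270, [73, 78, 79]), (274, [75, 74, 80]), (278, [79, 81, 83]), (282, [77, 80, 84]), (286, [78, 81, 86]), (290, [74, 78, 83]), (294, [77, 78, 82]), (298, [130, 130
[... 367 characters left out ...]
164, 155]), (276, [164, 162, 153]), (280, [164, 161, 154]), (284, [76, 81, 84]), (288, [74, 82, 84]), (292, [81, 85, 87]), (296, [81, 85, 86]), (300, [75, 79, 84]), (304, [78, 81, 83]), (308, [77, 79, 83]), (312, [80, 82, 90]), (316, [79, 86, 87]), (320, [77, 80, 83]), (324, [80, 83, 89]), (328, [77, 84, 86]), (332, [81, 85, 89]), (336, [76, 81, 83]), (340, [72, 80, 83]), (344, [77, 81, 83]), (348, [80, 84, 87]), (352, [163, 162, 154]), (356, [167, 164, 157]), (360, [166, 162, 155]), (364, [146, 145, 142]), (368, [115, 98, 76]), (372, [106, 93, 73]), (376, [254, 229, 192]), (380, [255, 239, 201]), (384, [221, 208, 195]), (388, [247, 223, 185]), (392, [157, 150, 150]), (396, [211, 207, 211])]
```

drive_tool --targets '[[[1,0.5,0,0,0,0.003,1],[0,0,0,0,0,0,0.6],[0,0,0,0,0,0,0.3],[0,0,0,0,0,0,0],[0,0,0,0,0,0,0],[0,0,0,0,0,0,0],[0,0,0,0,0,0,0],[0,0,0,0,0,0,0],[2,0,-2,0,0,0,0],[5,1,0,0,0,0,0],[6,1,0,0,0,0,0],[6,1,0,0,0,0,0],[3,0,0,0,0,0,0],[2,0,0,0,0,0,0],[0,0,0,0,0,0,0]]]'

```text
clock: 14.08
tool_pos: [501.8, 215.2, 40.7]
eef_rot: [[0.336, 0.942, -0.0], [0.942, -0.336, 0.0], [0.0, -0.0, -1.0]]
ft_force: [0.5, -0.1, -0.6]
finger_gap: 0.502
grip_force: 60.9
```

Run:
```python
from h import *
go(*B(-43,50,0)[:2],39,70.5)
```

```text
at [501.8 215.2  40.7] phi 70.39 tilt [ 0.0003 -0.0005] | shift now (np.float64(2.0), np.float64(-0.4)) at phi (np.float64(2.0), np.float64(-0.4)) dz 1.7 turn -0.002 | F [ 0.5 -0.1 -0.6] gap 0.502 grip 60.9 t 14.08 j [ 0.02  0.37 -0.59  1.9   0.25  0.95 -1.03]
```

drive_tool --targets '[[[1,0,1,0,0,0,0],[1,0,1,0,0,0,0],[0.5,0,0,0,0,0,0],[0,0,0,0,0,0,0]]]'

```text
clock: 14.42
tool_pos: [502.8, 216.3, 39.3]
eef_rot: [[0.337, 0.942, 0.0], [0.942, -0.337, -0.001], [-0.001, 0.0, -1.0]]
ft_force: [-2.2, -2.1, 6.8]
finger_gap: 0.503
grip_force: 61.7
```

drive_tool --targets '[[[0,0,-1,0,0,0,0.6],[0,0,0,0,0,0,0.8],[0,0,0,0,0,0,1],[0,0,0,0,0,0,1],[0,0,-20,0,0,0,1],[-20,0,-40,0,0,0,1],[-20,0,-40,0,0,0,1],[-20,0,-20,0,0,0,1],[0,0,0,0,0,0,1],[0,0,0,0,0,0,1]]]'

```text
clock: 15.25
tool_pos: [484.2, 162.0, 155.5]
eef_rot: [[0.338, 0.941, 0.003], [0.941, -0.338, -0.0], [0.001, 0.003, -1.0]]
ft_force: [0.6, -0.3, -1.5]
finger_gap: 0.999
grip_force: 0.0
```

Run:
```python
from h import *
go(637,-66,140,100.2)
d=snap("wrist","w12"); im=d["image"]
y=lambda i:((i[:,:,0]-i[:,:,2]>60)&(i[:,:,1]-i[:,:,2]>40)&(i[:,:,0]<1.4*i[:,:,1]))
w=lambda i:(i.min(2)>125)&(i.max(2)-i.min(2)<25)
for n,y0 in(("jar",50),("tin",-45)): print(n,projw(d,B(-43,y0,57)).round(1),[projw(d,B(-43+a,y0+b,57)).round() for a,b in((-23,0),(23,0),(0,23),(0,-23))])
print("white",blob(im,w,150,(150,60,480,400))); print("yellow",blob(im,y,100,(150,60,480,400)))
for q in(((-79,80,33)),((79,80,33))): print(projw(d,B(*q)))
```

```text
at [484.2 162.  155.5] phi 70.22 tilt [0.0007 0.0029] | shift now (np.float64(-162.9), np.float64(220.9)) at phi (np.float64(-251.5), np.float64(110.0)) dz 15.5 turn -0.523 | F [ 0.6 -0.3 -1.5] gap 0.999 grip 0.0 t 15.25 j [ 0.16  0.15 -0.62  1.87  0.1   1.14 -0.84]
jar [313.6 129.8] [array([284., 130.]), array([343., 130.]), array([313., 100.]), array([314., 159.])]
tin [314.5 243.5] [array([288., 244.]), array([341., 243.]), array([314., 218.]), array([315., 267.])]
white [([288, 98, 57, 56, 1162], [316.0, 125.4]), ([375, 157, 12, 65, 152], [378.4, 187.4]), ([282, 158, 63, 77, 1333], [315.2, 180.0]), ([289, 220, 55, 49, 2124], [316.1, 244.1])]
yellow [([284, 198, 65, 76, 1414], [316.1, 227.3]), ([150, 273, 23, 26, 258], [160.7, 285.9]), ([150, 346, 39, 50, 1275], [166.5, 370.3])]
[271.38272095  94.58832175]
[449.70649369  99.49597136]
```

Run:
```python
from h import *
d=np.load("pics/w12.npz")
for n,u,v,z in(("jar",316.2,125.7,57),("tin",316.3,244.3,61)): print(n,tobox(rayw(d,u,v,z)))
im=d["image"].astype(int); 
print("column 316 from 60:",[(v,int(im[v,300].mean())) for v in range(84,104,2)])
```

```text
jar (np.float64(-41.0), np.float64(53.2))
tin (np.float64(-41.5), np.float64(-44.0))
column 316 from 60: [(84, 39), (86, 36), (88, 40), (90, 54), (92, 132), (94, 136), (96, 135), (98, 101), (100, 91), (102, 94)]
```

drive_tool --targets '[[[0,0,0,0,0,-0.1,1],[0,0,0,0,0,-0.11,1],[0,0,0,0,0,-0.11,1],[0,0,0,0,0,-0.11,1],[0,0,0,0,0,-0.093,1],[-25,11,0,0,0,0,1],[-35,15,0,0,0,0,1],[-35,15,0,0,0,0,1],[-35,15,0,0,0,0,1],[-35,15,0,0,0,0,1],[-35,15,0,0,0,0,1],[-30,13,0,0,0,0,1],[-15,8,0,0,0,0,1],[-6.5,3,0,0,0,0,1],[0,0,0,0,0,0,1],[0,0,0,0,0,0,1]]]'

```text
clock: 16.63
tool_pos: [636.1, -62.9, 153.0]
eef_rot: [[-0.181, 0.984, -0.002], [0.984, 0.181, 0.002], [0.002, -0.002, -1.0]]
ft_force: [0.6, 0.7, 0.5]
finger_gap: 1.006
grip_force: 0.0
```

Run:
```python
from h import *
go(637,-66,34,100.2)
d=snap("wrist","w13"); im=d["image"]
dark=lambda i:(i.max(2)<75)&(i.max(2)-i.min(2)<20)
wh=lambda i:(i.min(2)>120)&(i.max(2)-i.min(2)<45)
print("cap pred",projw(d,[637,-66,71]),"body top pred",projw(d,[637,-66,53]))
print(blob(im,dark,100,(250,120,390,260))); print(blob(im,wh,100,(250,120,390,260)))
m=np.zeros(im.shape[:2],np.uint8); i=im.astype(int); m[120:260,250:390]=(((i.min(2)>120)&(i.max(2)-i.min(2)<45)))[120:260,250:390]
c=max(cv2.findContours(m,cv2.RETR_EXTERNAL,cv2.CHAIN_APPROX_NONE)[0],key=cv2.contourArea)
q=np.array([rayw(d,*p[0],53)[:2] for p in c],np.float32); r=cv2.minAreaRect(q); print(r)
```

```text
at [636.1 -62.9 153. ] phi 100.41 tilt [ 0.0019 -0.0018] | shift now (np.float64(-3.2), np.float64(0.3)) at phi (np.float64(-3.2), np.float64(0.4)) dz 119.0 turn 0.004 | F [0.6 0.7 0.5] gap 1.006 grip 0.0 t 16.63 j [ 0.41  0.41 -0.49  1.57  0.2   1.22  0.06]
cap pred [317.62030343 211.16553966] body top pred [317.66837562 204.51937025]
[([308, 192, 28, 12, 153], [322.4, 196.9])]
[([293, 172, 57, 56, 1883], [320.9, 199.8])]
((639.17041015625, -61.85438537597656), (46.7263298034668, 46.84080123901367), 10.478057861328125)
```

drive_tool --targets '[[[-2,0.4,15,0,0,0,1],[-1.4,0,35,0,0,0,1],[0,0,35,0,0,0,1],[0,0,20,0,0,0,1],[0,0,10,0,0,0,1],[0,0,0,0,0,0,1]]]'

```text
clock: 17.18
tool_pos: [635.8, -66.4, 37.2]
eef_rot: [[-0.181, 0.983, -0.004], [0.983, 0.181, 0.001], [0.002, -0.004, -1.0]]
ft_force: [-0.6, -0.3, 0.6]
finger_gap: 0.997
grip_force: 0.0
```

Run:
```python
from h import *
go(637,-66.3,33,100.2)
```

```text
at [635.8 -66.4  37.2] phi 100.44 tilt [ 0.0016 -0.0036] | shift now (np.float64(-0.2), np.float64(1.2)) at phi (np.float64(-0.2), np.float64(1.2)) dz 4.2 turn 0.004 | F [-0.6 -0.3  0.6] gap 0.997 grip 0.0 t 17.18 j [ 0.39  0.52 -0.46  1.67  0.26  1.02  0.02]
```

drive_tool --targets '[[[0,1,4,0,0,0.004,1],[0,0,0,0,0,0,0.7],[0,0,0,0,0,0,0.4],[0,0,0,0,0,0,0],[0,0,0,0,0,0,0],[0,0,0,0,0,0,0],[0,0,0,0,0,0,0],[0,0,0,0,0,0,0]]]'

```text
clock: 17.85
tool_pos: [639.7, -68.0, 36.9]
eef_rot: [[-0.175, 0.985, 0.002], [0.985, 0.175, -0.0], [-0.001, 0.002, -1.0]]
ft_force: [-1.0, 0.1, 6.9]
finger_gap: 0.524
grip_force: 62.6
```

Run:
```python
from h import *
go(*B(-43,4.4,0)[:2],110,70.5)
d=snap("wrist","w14"); im=d["image"]
wh=lambda i:(i.min(2)>110)&(i.max(2)-i.min(2)<45)
i=im.astype(int); m=(wh(i)&(np.arange(400)[:,None]>150)&(np.arange(640)>220)&(np.arange(640)<420)).astype(np.uint8)
c=max(cv2.findContours(m,cv2.RETR_EXTERNAL,cv2.CHAIN_APPROX_NONE)[0],key=cv2.contourArea)
p=observe()["tool_pos"]; q=np.array([rayw(d,*x[0],53)[:2] for x in c],np.float32); r=cv2.minAreaRect(q); print(r,cv2.boundingRect(c),projw(d,[637,-66.3,53]))
```

```text
at [639.7 -68.   36.9] phi 100.08 tilt [-0.0007  0.0022] | shift now (np.float64(265.2), np.float64(-108.1)) at phi (np.float64(177.3), np.float64(-224.9)) dz -73.1 turn 0.516 | F [-1.   0.1  6.9] gap 0.524 grip 62.6 t 17.85 j [ 0.39  0.53 -0.46  1.66  0.27  1.02  0.02]
((638.4096069335938, -59.69227600097656), (45.84392547607422, 52.32914733886719), 11.221634864807129) (266, 196, 103, 104) [311.41549632 264.31504511]
```

drive_tool --targets '[[[0,0,-10,0,0,0,0],[0,0,-25,0,0,0,0],[0,0,-30,0,0,0.1,0],[0,0,-15,0,0,0.11,0],[0,0,0,0,0,0.11,0],[0,0,0,0,0,0.11,0],[0,0,0,0,0,0.086,0],[20,-25,0,0,0,0,0],[25,-32,0,0,0,0,0],[25,-32,0,0,0,0,0],[25,-32,0,0,0,0,0],[25,-32,0,0,0,0,0],[25,-32,0,0,0,0,0],[18,-23,0,0,0,0,0],[10,-13,0,0,0,0,0],[2,-4,0,0,0,0,0],[0,0,0,0,0,0,0],[0,0,0,0,0,0,0]]]'

```text
clock: 19.4
tool_pos: [485.4, 171.1, 115.7]
eef_rot: [[0.334, 0.943, 0.001], [0.943, -0.334, -0.0], [-0.0, 0.001, -1.0]]
ft_force: [0.3, -0.2, -0.7]
finger_gap: 0.516
grip_force: 61.7
```

Run:
```python
from h import *
go(*B(-43,2.2,0)[:2],65,70.5)
d=snap("wrist","w15"); im=d["image"].astype(int)
m=((im.min(2)>110)&(im.max(2)-im.min(2)<45)).astype(np.uint8); m[:150]=0; m[:,:220]=0; m[:,420:]=0
for c in cv2.findContours(m,cv2.RETR_EXTERNAL,cv2.CHAIN_APPROX_NONE)[0]:
    if cv2.contourArea(c)>800: print(cv2.boundingRect(c),cv2.minAreaRect(c))
```

```text
at [485.4 171.1 115.7] phi 70.48 tilt [-0.0003  0.0007] | shift now (np.float64(1.2), np.float64(0.3)) at phi (np.float64(1.2), np.float64(0.3)) dz 50.7 turn -0.0 | F [ 0.3 -0.2 -0.7] gap 0.516 grip 61.7 t 19.4 j [ 0.08  0.2  -0.56  1.91  0.12  1.07 -0.87]
(267, 180, 102, 120) ((317.6917724609375, 239.5413055419922), (118.14899444580078, 101.44491577148438), 89.157470703125)
(384, 150, 36, 108) ((401.5, 203.5), (107.0, 35.0), 90.0)
```

drive_tool --targets '[[[1.2,0.3,10,0,0,0,0],[0,0,12,0,0,0,0],[0,0,10,0,0,0,0],[0,0,8,0,0,0,0],[0,0,8,0,0,0,0],[0,0,8,0,0,0,0],[0,0,6,0,0,0,0],[0,0,0,0,0,0,0]]]'

```text
clock: 20.12
tool_pos: [484.8, 172.8, 51.9]
eef_rot: [[0.333, 0.943, -0.002], [0.943, -0.333, -0.0], [-0.001, -0.002, -1.0]]
ft_force: [-0.7, -0.1, -1.1]
finger_gap: 0.521
grip_force: 61.7
```

Run:
```python
from h import *
go(*B(-43,2.2,0)[:2],41,70.5)
```

```text
at [484.8 172.8  51.9] phi 70.52 tilt [-0.001  -0.0018] | shift now (np.float64(-0.2), np.float64(1.5)) at phi (np.float64(-0.2), np.float64(1.5)) dz 10.9 turn 0.0 | F [-0.7 -0.1 -1.1] gap 0.521 grip 61.7 t 20.12 j [ 0.05  0.29 -0.54  1.96  0.18  0.94 -0.92]
```

No contact while passing between jar and tin. Lower to the floor.

drive_tool --targets '[[[0,1,5,0,0,0,0],[0,0,3,0,0,0,0],[0,0,1,0,0,0,0],[0,0,1,0,0,0,0],[0,0,1,0,0,0,0],[0,0,0,0,0,0,0],[0,0,0,0,0,0,0]]]'

```text
clock: 20.7
tool_pos: [486.6, 172.8, 42.5]
eef_rot: [[0.334, 0.943, 0.0], [0.943, -0.334, 0.0], [0.0, 0.0, -1.0]]
ft_force: [0.1, -0.3, -0.9]
finger_gap: 0.522
grip_force: 61.7
```

drive_tool --targets '[[[0,0,1,0,0,0,0],[0,0,1,0,0,0,0],[0,0,0.5,0,0,0,0],[0,0,0,0,0,0,0]]]'

```text
clock: 21.03
tool_pos: [486.7, 172.8, 40.8]
eef_rot: [[0.334, 0.943, 0.0], [0.943, -0.334, -0.0], [-0.0, 0.001, -1.0]]
ft_force: [-5.1, -2.8, 11.8]
finger_gap: 0.521
grip_force: 63.1
```

drive_tool --targets '[[[0,0,-0.5,0,0,0,0.6],[0,0,0,0,0,0,0.8],[0,0,0,0,0,0,1],[0,0,0,0,0,0,1],[0,0,-20,0,0,0,1],[0,0,-40,0,0,0,1],[0,0,-35,0,0,0,1],[0,0,-15,0,0,-0.1,1],[0,0,0,0,0,-0.11,1],[0,0,0,0,0,-0.11,1],[0,0,0,0,0,-0.11,1],[0,0,0,0,0,-0.11,1],[0,0,0,0,0,-0.08,1],[0,0,0,0,0,0,1]]]'

```text
clock: 22.2
tool_pos: [486.5, 172.7, 150.2]
eef_rot: [[-0.28, 0.96, -0.0], [0.96, 0.28, 0.0], [0.0, -0.0, -1.0]]
ft_force: [-0.3, -0.4, -0.0]
finger_gap: 1.004
grip_force: 0.0
```

Run:
```python
from h import *
go(459.6,-135.3,140,106.3)
```

```text
at [486.5 172.7 150.2] phi 106.26 tilt [ 0.0001 -0.0002] | shift now (np.float64(-288.1), np.float64(-112.0)) at phi (np.float64(-288.1), np.float64(-112.2)) dz 10.2 turn -0.001 | F [-0.3 -0.4 -0. ] gap 1.004 grip 0.0 t 22.2 j [ 0.14  0.17 -0.62  1.86  0.11  1.14 -0.24]
```

drive_tool --targets '[[[-20,-8,0,0,0,0,1],[-35,-13.5,0,0,0,0,1],[-36,-14,0,0,0,0,1],[-36,-14,0,0,0,0,1],[-36,-14,0,0,0,0,1],[-36,-14,0,0,0,0,1],[-36,-14,0,0,0,0,1],[-30,-11.5,0,0,0,0,1],[-15,-6,0,0,0,0,1],[-8,-3,0,0,0,0,1],[0,0,0,0,0,0,1],[0,0,0,0,0,0,1]]]'

```text
clock: 23.2
tool_pos: [458.7, -134.0, 150.3]
eef_rot: [[-0.276, 0.961, -0.0], [0.961, 0.276, 0.001], [0.001, 0.0, -1.0]]
ft_force: [0.2, 0.4, -0.1]
finger_gap: 0.996
grip_force: 0.0
```

Run:
```python
from h import *
go(459.6,-135.3,34,106.3)
d=snap("wrist","w16"); im=d["image"].astype(int)
c=np.radians(16.3); ex=np.array([np.cos(c),np.sin(c)]); ey=np.array([-np.sin(c),np.cos(c)])
for a,b in((-27,59),(27,59),(27,-59),(-27,-59)): print((a,b),projw(d,np.r_[[459.6,-135.3]+a*ex+b*ey,53]).round())
# wagon greyish mask: not green
m=((im[:,:,1]-im[:,:,0]<18)&(im.max(2)>60)).astype(np.uint8); m[:, :200]=0; m[:,440:]=0; m[:80]=0
for k in cv2.findContours(m,cv2.RETR_EXTERNAL,cv2.CHAIN_APPROX_NONE)[0]:
    if cv2.contourArea(k)>1500: print(cv2.boundingRect(k),cv2.contourArea(k))
t=snap("top","top3")
for n,q in(("bottle cap",B(-43,4.4,75)),("jar",B(-43,50,57)),("tin",B(-43,-46,61))): print(n,proj(t,q).round(1))
i=t["image"].astype(int)
print("caps",blob(i,lambda i:(i.max(2)<50),8,(170,160,245,220)),"white",blob(i,lambda i:i.min(2)>150,20,(160,140,245,225)))
```

```text
at [ 458.7 -134.   150.3] phi 106.0 tilt [0.0006 0.0002] | shift now (np.float64(-1.5), np.float64(0.5)) at phi (np.float64(-1.5), np.float64(0.5)) dz 116.3 turn -0.005 | F [ 0.2  0.4 -0.1] gap 0.996 grip 0.0 t 23.2 j [ 0.54  0.07 -0.36  1.96  0.03  1.12  0.45]
(-27, 59) [283. 130.]
(27, 59) [352. 130.]
(27, -59) [349. 268.]
(-27, -59) [287. 268.]
(282, 115, 73, 154) 9421.0
bottle cap [190.6 193.6]
jar [176.7 189. ]
tin [210.6 201.2]
caps [] white [([165, 147, 77, 73, 1525], [199.5, 188.6])]
```

Run:
```python
from h import *
d=np.load("pics/w16.npz"); im=d["image"].astype(int)
m=((im[:,:,1]-im[:,:,0]<18)&(im.max(2)>60)); 
col=np.where(m[80:300,318])[0]+80; print("col",col[[0,-1]],len(col))
L=[];Rr=[]
for v in range(145,262,4):
    u=np.where(m[v,240:400])[0]+240; L.append(rayw(d,u[0],v,53)[:2]); Rr.append(rayw(d,u[-1],v,53)[:2])
for n,e in(("L",L),("R",Rr)):
    e=np.array(e); f=cv2.fitLine(e.astype(np.float32),cv2.DIST_HUBER,0,.01,.01).ravel(); print(n,np.degrees(np.arctan2(f[1],f[0])).round(2),e.mean(0).round(1))
for v in col[[0,-1]]: print(rayw(d,318,v,53).round(1))
print([(v,im[v,318].tolist()) for v in list(range(108,140,3))+list(range(255,280,3))])
```

```text
col [127 268] 142
L -73.61 [ 434.7 -143.3]
R -73.63 [ 486.4 -128.5]
[442.9 -76.5  53. ]
[ 476.1 -192.1   53. ]
[(108, [16, 58, 41]), (111, [0, 50, 34]), (114, [0, 55, 37]), (117, [15, 61, 42]), (120, [0, 52, 37]), (123, [26, 61, 44]), (126, [19, 59, 44]), (129, [81, 79, 83]), (132, [117, 117, 118]), (135, [87, 86, 88]), (138, [82, 85, 84]), (255, [85, 85, 87]), (258, [83, 85, 85]), (261, [78, 82, 80]), (264, [91, 93, 94]), (267, [206, 205, 207]), (270, [43, 107, 78]), (273, [16, 104, 67]), (276, [19, 104, 70]), (279, [20, 103, 68])]
```

drive_tool --targets '[[[-1.3,0.3,15,0,0,-0.007,1],[0,0,35,0,0,0,1],[0,0,35,0,0,0,1],[0,0,20,0,0,0,1],[0,0,11,0,0,0,1],[0,0,0,0,0,0,1],[0,0,0,0,0,0,0.8],[0,0,0,0,0,0,0.4],[0,0,0,0,0,0,0],[0,0,0,0,0,0,0],[0,0,0,0,0,0,0],[0,0,0,0,0,0,0],[0,0,0,0,0,0,0]]]'

```text
clock: 24.38
tool_pos: [460.6, -136.3, 36.3]
eef_rot: [[-0.283, 0.959, 0.003], [0.959, 0.283, -0.001], [-0.002, 0.003, -1.0]]
ft_force: [-0.4, 1.3, 5.0]
finger_gap: 0.62
grip_force: 63.2
```

```bash
cat >> h.py <<'E'
def wag(f):
    d=snap("wrist",f); s=observe(); p=s["tool_pos"]; R=np.array(s["eef_rot"]); im=d["image"].astype(int)
    m=((im[:,:,1]-im[:,:,0]<18)&(im.max(2)>60)); print("far end rows at u=312,318,324",[int(np.where(m[60:300,u])[0][0])+60 for u in(312,318,324)])
E
python3 - <<'E'
from h import *
go(*B(43,0,0)[:2],110,70.5)
wag("w17")
E
```

```text
at [ 460.6 -136.3   36.3] phi 106.44 tilt [-0.0018  0.0028] | shift now (np.float64(236.4), np.float64(180.1)) at phi (np.float64(297.1), np.float64(7.1)) dz -73.7 turn 0.627 | F [-0.4  1.3  5. ] gap 0.62 grip 63.2 t 24.38 j [ 0.52  0.22 -0.35  2.06  0.1   0.87  0.4 ]
far end rows at u=312,318,324 [131, 131, 131]
```

drive_tool --targets '[[[0,0,-10,0,0,0,0],[0,0,-25,0,0,0,0],[0,0,-30,0,0,0.1,0],[0,0,-10,0,0,0.11,0],[0,0,0,0,0,0.11,0],[0,0,0,0,0,0.11,0],[0,0,0,0,0,0.11,0],[0,0,0,0,0,0.087,0],[20,1,0,0,0,0,0],[35,1,0,0,0,0,0],[40,1,0,0,0,0,0],[40,1,0,0,0,0,0],[40,1,0,0,0,0,0],[40,1,0,0,0,0,0],[35,1,0,0,0,0,0],[25,0,0,0,0,0,0],[15,0,0,0,0,0,0],[5,0,0,0,0,0,0],[0,0,0,0,0,0,0],[0,0,0,0,0,0,0]]]'

```text
clock: 26.1
tool_pos: [564.1, 138.4, 109.9]
eef_rot: [[0.334, 0.943, 0.0], [0.943, -0.334, -0.001], [-0.001, 0.0, -1.0]]
ft_force: [-0.6, -0.6, -1.5]
finger_gap: 0.617
grip_force: 63.3
```

Run:
```python
from h import *
go(*B(43,-1.4,0)[:2],70,70.5)
wag("w18"); d=np.load("pics/w18.npz"); im=d["image"].astype(int)
for q in((79,80,33),(-79,80,33),(16,80,33)): print(q,projw(d,B(*q)).round(1))
# outer +x wall (x=79) and far wall (y=80) positions: scan for mat(green)->wood transitions
g=(im[:,:,1]-im[:,:,0]>18)
for y0 in(78,72): 
    u,v=projw(d,B(79,y0,33)); r=int(round(v)); row=g[r,int(u)-25:int(u)+25].astype(int); print("row",r,"pred u",u.round(1),"edge",[int(u)-25+k+1 for k in np.where(np.diff(row))[0]])
for x0 in(50,36,60,70): 
    u,v=projw(d,B(x0,80,33)); c=int(round(u)); col=g[max(0,int(v)-25):int(v)+20,c].astype(int); print("col",c,"pred v",v.round(1),"edge",[max(0,int(v)-25)+k+1 for k in np.where(np.diff(col))[0]])
```

```text
at [564.1 138.4 109.9] phi 70.48 tilt [-0.0006  0.0005] | shift now (np.float64(2.1), np.float64(1.2)) at phi (np.float64(2.1), np.float64(1.2)) dz 39.9 turn -0.0 | F [-0.6 -0.6 -1.5] gap 0.617 grip 63.3 t 26.1 j [ 0.09  0.33 -0.49  1.76  0.17  1.09 -0.79]
far end rows at u=312,318,324 [92, 92, 92]
(79, 80, 33) [369.  96.]
(-79, 80, 33) [158.7 104.4]
(16, 80, 33) [279.6  95.6]
row 99 pred u 369.0 edge [np.int64(368)]
row 107 pred u 368.9 edge [np.int64(369)]
col 328 pred v 95.1 edge [np.int64(92)]
col 308 pred v 95.1 edge [np.int64(92)]
col 342 pred v 95.3 edge [np.int64(92)]
col 356 pred v 95.6 edge [np.int64(92)]
```

drive_tool --targets '[[[2,1.2,10,0,0,0,0],[0.8,0,15,0,0,0,0],[0,0,10,0,0,0,0],[0,0,5,0,0,0,0],[0,0,0,0,0,0,0],[0,0,0,0,0,0,0]]]'

```text
clock: 26.65
tool_pos: [566.1, 141.5, 69.2]
eef_rot: [[0.334, 0.943, -0.001], [0.943, -0.334, -0.0], [-0.0, -0.001, -1.0]]
ft_force: [0.1, 0.4, -0.5]
finger_gap: 0.617
grip_force: 63.3
```

Run:
```python
from h import *
go(*B(43,-0.7,0)[:2],60,70.5)
d=snap("wrist","w19"); im=d["image"].astype(int)
m=((im[:,:,1]-im[:,:,0]<18)); 
# end wall inner gap: print profile along columns across far end
for u in(318,): print([(v,im[v,u].tolist()) for v in range(60,150,3)])
for q in((43,80,33),(43,74,33),(43,62,29)): print(q,projw(d,B(*q)).round(1))
```

```text
at [566.1 141.5  69.2] phi 70.49 tilt [-0.0003 -0.0005] | shift now (np.float64(-0.7), np.float64(0.4)) at phi (np.float64(-0.7), np.float64(0.4)) dz 9.2 turn -0.0 | F [ 0.1  0.4 -0.5] gap 0.617 grip 63.3 t 26.65 j [ 0.08  0.38 -0.48  1.79  0.2   1.02 -0.82]
[(60, [25, 65, 48]), (63, [17, 68, 45]), (66, [7, 62, 44]), (69, [23, 65, 47]), (72, [14, 64, 49]), (75, [16, 64, 46]), (78, [16, 64, 47]), (81, [17, 64, 48]), (84, [12, 64, 45]), (87, [29, 70, 54]), (90, [15, 64, 44]), (93, [127, 119, 90]), (96, [177, 155, 122]), (99, [172, 151, 117]), (102, [164, 145, 114]), (105, [84, 54, 41]), (108, [84, 61, 44]), (111, [77, 48, 36]), (114, [79, 52, 38]), (117, [78, 47, 34]), (120, [83, 53, 39]), (123, [72, 48, 42]), (126, [54, 59, 73]), (129, [57, 62, 73]), (132, [85, 87, 85]), (135, [85, 84, 90]), (138, [125, 126, 127]), (141, [123, 124, 126]), (144, [105, 104, 105]), (147, [88, 87, 87])]
(43, 80, 33) [316.8  96.6]
(43, 74, 33) [316.8 106.9]
(43, 62, 29) [316.8 127.4]
```

Run:
```python
from h import *
d=np.load("pics/w19.npz"); p=np.array([566.1,141.5,69.2]); c=-d["R"].T@d["t"]
print("cam box",tobox(c),c[2],"tcp box",tobox(p))
for v,z in((131,86),(137,86),(140,86),(131,53)): print(v,z,tobox(rayw(d,318,v,z)))
for v,z in((92.5,33),(103.5,33),(124,29)): print(v,tobox(rayw(d,318,v,z)))
im=d["image"].astype(int); print([(v,im[v,318].tolist()) for v in range(126,150)])
```

```text
cam box (np.float64(43.7), np.float64(69.2)) 212.6598233101191 tcp box (np.float64(42.6), np.float64(0.0))
131 86 (np.float64(43.7), np.float64(62.7))
137 86 (np.float64(43.7), np.float64(60.3))
140 86 (np.float64(43.7), np.float64(59.0))
131 53 (np.float64(43.7), np.float64(61.1))
92.5 (np.float64(43.7), np.float64(82.4))
103.5 (np.float64(43.7), np.float64(76.0))
124 (np.float64(43.7), np.float64(64.0))
[(126, [54, 59, 73]), (127, [59, 62, 77]), (128, [62, 64, 78]), (129, [57, 62, 73]), (130, [55, 60, 70]), (131, [74, 76, 81]), (132, [85, 87, 85]), (133, [80, 81, 84]), (134, [78, 79, 81]), (135, [85, 84, 90]), (136, [101, 105, 103]), (137, [123, 123, 124]), (138, [125, 126, 127]), (139, [128, 130, 129]), (140, [124, 124, 126]), (141, [123, 124, 126]), (142, [126, 126, 126]), (143, [122, 122, 123]), (144, [105, 104, 105]), (145, [91, 94, 98]), (146, [88, 89, 92]), (147, [88, 87, 87]), (148, [85, 86, 85]), (149, [87, 86, 91])]
```

Run:
```python
from h import *
d=np.load("pics/w19.npz"); im=d["image"].astype(int)
print([(u,im[116,u].tolist()) for u in range(270,370,2)])
m=((im[:,:,1]-im[:,:,0]<18))
for v in(140,141):
  print([(u,im[v,u].tolist()) for u in list(range(256,275,2))+list(range(362,382,2))])
```

```text
[(270, [127, 109, 88]), (272, [61, 65, 75]), (274, [64, 64, 68]), (276, [66, 69, 69]), (278, [71, 72, 70]), (280, [78, 78, 82]), (282, [76, 73, 75]), (284, [68, 68, 71]), (286, [67, 65, 64]), (288, [65, 63, 70]), (290, [57, 62, 75]), (292, [54, 60, 73]), (294, [63, 67, 80]), (296, [59, 65, 79]), (298, [66, 66, 75]), (300, [90, 62, 49]), (302, [84, 55, 39]), (304, [82, 55, 40]), (306, [80, 51, 38]), (308, [82, 54, 34]), (310, [83, 55, 40]), (312, [85, 54, 40]), (314, [81, 54, 34]), (316, [81, 55, 40]), (318, [84, 56, 45]), (320, [78, 50, 36]), (322, [79, 53, 40]), (324, [81, 54, 36]), (326, [81, 53, 37]), (328, [87, 56, 41]), (330, [82, 53, 30]), (332, [75, 53, 43]), (334, [62, 69, 77]), (336, [62, 67, 78]), (338, [58, 65, 76]), (340, [63, 66, 80]), (342, [62, 63, 78]), (344, [58, 62, 75]), (346, [60, 64, 77]), (348, [63, 65, 68]), (350, [66, 64, 66]), (352, [75, 73, 73]), (354, [73, 74, 74]), (356, [74, 74, 76]), (358, [69, 70, 73]), (360, [70, 71, 72]), (362, [75, 69, 67]), (364, [111, 94, 74]), (366, [111, 97, 74]), (368, [138, 117, 94])]
[(256, [121, 124, 124]), (258, [125, 125, 1
[... 218 characters left out ...]
]), (364, [124, 121, 123]), (366, [129, 126, 128]), (368, [123, 124, 122]), (370, [128, 127, 126]), (372, [123, 125, 125]), (374, [126, 126, 127]), (376, [125, 126, 126]), (378, [124, 125, 125]), (380, [124, 125, 128])]
[(256, [126, 127, 128]), (258, [123, 124, 125]), (260, [126, 127, 127]), (262, [124, 125, 125]), (264, [127, 127, 127]), (266, [125, 125, 126]), (268, [123, 124, 123]), (270, [124, 125, 124]), (272, [123, 125, 127]), (274, [124, 124, 125]), (362, [122, 124, 124]), (364, [127, 127, 128]), (366, [126, 129, 128]), (368, [124, 124, 124]), (370, [127, 127, 129]), (372, [122, 122, 123]), (374, [124, 125, 123]), (376, [123, 125, 123]), (378, [123, 127, 126]), (380, [125, 124, 126])]
```

drive_tool --targets '[[[0.4,-0.9,5,0,0,0,0],[0,0,5,0,0,0,0],[0,0,5,0,0,0,0],[0,0,5,0,0,0,0],[0,0,0,0,0,0,0]]]'

```text
clock: 27.12
tool_pos: [564.7, 142.3, 48.0]
eef_rot: [[0.333, 0.943, -0.002], [0.943, -0.333, -0.0], [-0.001, -0.002, -1.0]]
ft_force: [-0.7, -0.4, -0.7]
finger_gap: 0.615
grip_force: 63.3
```

drive_tool --targets '[[[0,0,3,0,0,0,0],[0,0,2,0,0,0,0],[0,0,1,0,0,0,0],[0,0,1,0,0,0,0],[0,0,1,0,0,0,0],[0,0,0,0,0,0,0]]]'

```text
clock: 27.62
tool_pos: [565.4, 142.5, 41.3]
eef_rot: [[0.334, 0.943, -0.0], [0.943, -0.334, 0.0], [-0.0, -0.0, -1.0]]
ft_force: [-0.4, -0.7, -1.6]
finger_gap: 0.61
grip_force: 63.3
```

drive_tool --targets '[[[0,0,1,0,0,0,0],[0,0,1,0,0,0,0],[0,0,0,0,0,0,0]]]'

```text
clock: 27.87
tool_pos: [565.6, 142.6, 40.4]
eef_rot: [[0.333, 0.943, 0.0], [0.943, -0.333, -0.0], [-0.0, 0.0, -1.0]]
ft_force: [-4.3, -1.9, 9.6]
finger_gap: 0.619
grip_force: 64.4
```

drive_tool --targets '[[[0,0,-0.5,0,0,0,0.68],[0,0,0,0,0,0,0.72],[0,0,0,0,0,0,0.8],[0,0,0,0,0,0,0.85],[0,0,0,0,0,0,0.85],[0,0,-15,0,0,0,0.85],[0,0,-35,0,0,0,0.85],[-15,-10,-35,0,0,0,1],[-20,-15,-25,0,0,0,1],[-20,-15,0,0,0,0,1],[0,0,0,0,0,0,1],[0,0,0,0,0,0,1]]]'

```text
clock: 28.87
tool_pos: [509.2, 103.1, 150.3]
eef_rot: [[0.335, 0.942, 0.001], [0.942, -0.335, -0.001], [-0.0, 0.001, -1.0]]
ft_force: [0.9, -0.4, 0.0]
finger_gap: 1.002
grip_force: 0.0
```

Run:
```python
from h import *
go(566,141,150,70.5)
d=snap("wrist","w20"); im=d["image"].astype(int)
for n,z,x,y,r in(("jar",57,-43,50,23),("tin",61,-43,-46,27),("cap",75,-43,4.4,13),("wagon",57,43,0,59)): print(n,[projw(d,B(x+a,y+b,z)).round() for a,b in((0,0),(-r,0),(r,0),(0,r),(0,-r))])
w=lambda i:(i.min(2)>115)&(i.max(2)-i.min(2)<28)
print("white",blob(im,w,120,(150,30,480,330)))
print("dark",blob(im,lambda i:(i.max(2)<60)&(i.max(2)-i.min(2)<20),60,(230,60,400,300)))
print("far wall",[projw(d,B(-43,80,33)).round(1)])
for u in(300,320): 
    g=np.where((im[20:300,u,1]-im[20:300,u,0]<18))[0][0]+20; print(u,g)
```

```text
at [509.2 103.1 150.3] phi 70.44 tilt [-0.0004  0.0014] | shift now (np.float64(54.7), np.float64(40.9)) at phi (np.float64(54.7), np.float64(40.9)) dz 0.3 turn -0.001 | F [ 0.9 -0.4  0. ] gap 1.002 grip 0.0 t 28.87 j [ 0.17  0.17 -0.5   1.86  0.09  1.13 -0.7 ]
jar [array([257.,  70.]), array([228.,  72.]), array([287.,  69.]), array([257.,  42.]), array([257., 100.])]
tin [array([259., 194.]), array([227., 194.]), array([293., 193.]), array([258., 160.]), array([261., 226.])]
cap [array([253., 130.]), array([236., 131.]), array([271., 129.]), array([253., 112.]), array([254., 148.])]
wagon [array([370., 134.]), array([293., 134.]), array([441., 137.]), array([371.,  58.]), array([367., 208.])]
white [([232, 39, 58, 56, 1243], [260.8, 66.9]), ([333, 53, 74, 154, 2495], [369.5, 146.5]), ([308, 56, 4, 78, 206], [309.1, 95.3]), ([317, 57, 3, 65, 122], [318.4, 87.1]), ([349, 65, 42, 69, 1968], [372.2, 99.6]), ([231, 101, 60, 52, 1880], [263.2, 126.0]), ([233, 163, 58, 57, 2534], [261.3, 191.1])]
dark [([262, 65, 32, 34, 168], [283.3, 86.6]), ([239, 112, 36, 33, 926], [256.3, 127.8]), ([391, 114, 8, 33, 113], [394.4, 130.1])]
far wall [array([262.8,  40.2])]
300 35
320 36
```

```bash
python3 -c "
from plant import finish_job; print(finish_job())"
```

```text
the job is handed in; nothing more can be done
None
```

The bottle, tin and grey jar stand in a row in the bottle bay, the wagon is seated in its bay, and the job was handed in at about 29 s; the hand-in gave no verdict. The last wrist-camera measurement put all four in place, but the tin's first try caught the box rim and tilted, so I set it on the mat and regripped it. I never re-measured the red jar, sprue and knife.

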